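Press the lid home, then hold the sprung clamp open at the mark

ROBOT

A 6-joint arm with a two-finger parallel gripper is mounted at the origin on the work surface. World frame = base frame: x ahead of the robot, y to its left, z up, the work surface at z = 0. Lengths are in m, angles in rad, forces in N, time in s.
With the tool pointing down it reaches from about 0.275 to 0.75 m from the base axis. Payload 10.2 kg.
Tool frame: the origin (TCP) lies midway between the tips of the shut fingers; the grasp point (between the pads) lies 19 mm behind it (env.hold_point_z is the distance from the TCP to the grasp point, in m); z points along the fingers, y is the line along which they close (so a half turn about z gives the same grasp; the last joint's range is limited). The gripper opens to 85 mm and grips with 20 to 120 N. Pads are 22 mm wide; open, the fingers measure 114 mm over their backs; the gripper's body (76 mm by 85 mm) begins 54 mm behind the grasp point. The pads swing forward as they close: fully open they stand 13 mm farther back than shut.
Start: joints at [0.969, 0.313, 1.498, -0, 1.331, -0.223], TCP at [0.194, 0.488, 0.231] pointing down, gripper open.
Joint ranges: [-2.94, 2.94], [-0.97, 2.17], [0.19, 2.56], [-1.23, 4.37], [0.02, 3.11], [-2.88, 2.88]. Speed limits (rad/s): [2.39, 2.39, 3.01, 3.14, 3.14, 3.14].

INTERFACE

Orientations are given as a unit quaternion [x, y, z, w].
In Python, from bench import env, kinematics, monitor, eyes, job gives the robot as it stands. The module is installed in compiled form; this text tells all that it offers. Calls block until the motion is done:
- env.reach(position, orientation): joint-space move of the TCP to a pose.
- env.movel(position, velocity=0.15, frame=None, guard=None): straight line of the TCP; frame=None keeps the orientation; velocity is the mean speed in m/s. With guard (N) it stops when the force on the tool has changed by that much, and returns True; else False.
- env.set_joints(angles): joint-space move.
- env.release() and env.close_gripper(effort=None): open the fingers fully, or close them until they stop; effort is the grip in N (None keeps the last).
- env.hold(seconds).
- kinematics.ik(position, orientation): joint angles nearest the present ones, or None.
- monitor.sense(): the state.
- eyes.grab_frame(name): name is "scene" or "side" or "wrist"; returns a dict with "frame" (420x560x3 uint8, red, green, blue), "mtx" (3x3 intrinsics, pixels), "view" (4x4, takes a point from world to camera coordinates). Camera axes: x right, y down, z forward; pixel columns grow to the right and rows downward; lengths in m; the calibration is good to about 2 mm. A picture is of the moment at which its call begins. There is no depth.
A pose or a line that the arm cannot do raises env.MotionError and nothing moves.
- job.hand_in(): hands the job in; it is judged then, once.
The state is a dict: "clock": time; "joints": joint angles; "qvel": joint speeds; "joint_efforts": joint torques, N m; "position": TCP position; "ee_rot": TCP orientation; "contact_force": force on the tool from outside, world axes, zero at the start; "ft_torque": the same for the moment, N m; "finger_gap": opening from 0.0 (shut) to 1.0 (fully open); "gripper_force": force on a finger pad.
Only numpy, scipy, OpenCV 4.12 (cv2) and the standard library are available. Lean on these libraries where they do the work, as an engineer would, in place of code of your own. Each camera call takes 0.05 s, during which the arm holds its last target. There are 200 camera calls.

TASK

Seat the lid of the glued box in the bench press: push the press's sprung lever down by its rubber pad as far as it goes, hold it there a moment and let it come right back up. Then pull the sprung clamp jaw open by its upright wooden handle until the pointer blade on the slide is level with the blade of the marker clip on the scale, and keep it there so that I can lift the box out: finish while still holding the handle at the mark, without letting go. Leave the box and everything around the press where it is.

Things in the scene. Friction and masses are not known exactly. Their poses are not given: they have to be found in the camera images.
- press: bench box press fixed to the table: plywood deck 300 mm (its x) x 270 mm (its y) x 18 mm high with two lanes along its x axis, the clamp slide at y = +55 mm and the lever at y = -85 mm. Origin under the deck's centre, z up; its -x end is the operator's end, towards the robot. A 56 mm high aluminium fence stands behind the box. It is put at various places and turned by up to 0.35 rad either way
- treadle (a joint): sprung press lever, hinged at its far (+x) end 85 mm above the table, axis along the press's y: 0 = up (at rest, sloping up towards the robot at 0.25 rad), 0.25 rad = down at its stop (level). It springs back up when let go; the pad needs about 6 N to start and 11 N at the stop. A cross arm at the lever carries the pressing plate over the box
- treadle_pad (a point): centre of the top face of the lever's black rubber pad, 55 mm (along the lever) x 50 mm (across), 165 mm from the hinge: about 139 mm above the table when up and 99 mm when down at the stop (40 mm of travel, moving about 9 mm towards the robot on the way)
- jaw (a joint): sprung clamp slide: 0 = closed against the box, grows as it is pulled along the press's -x direction, to 80 mm at most. The spring pulls it shut with about 6 N at 0, rising by 0.9 N per 10 mm. The mark asks for 30 to 65 mm
- jaw_grip (a point): grip point of the slide's upright wooden handle plate: 14 mm thick along the slide (the press's x), 50 mm wide, on the slide's centre line. The point lies 74 mm above the table; the plate's top is at 95 mm and the steel slide bar below it has its top at 34 mm. Behind it (+x) 60 mm are free up to the aluminium jaw plate (58 mm high); in front it is free. The handle moves with the slide
- jaw_pointer (a point): tip of the thin dark steel pointer blade (4 mm wide along x, 32 mm above the table) that sticks out sideways (+y of the press) from the slide directly under the handle plate; its x in the press's frame equals that of the handle's centre
- mark_tip (a point): tip of the equal blade (4 mm wide) on the small dark steel marker clip (16 mm) that is fixed on the aluminium scale strip, pointing in towards the slide; 3 mm sideways of the path of the pointer's tip. Its axes are those of the press. The slide is at the mark when both blades stand tip to tip (the same x in the press's frame)
- box: glued cardboard box with a white lid, 60 x 80 x 45 mm, standing loose on the deck between jaw and fence; origin under its centre
- glue_tub: bystander: open white plastic glue tub, 100 mm across the mouth, 55 mm high; origin under its centre
- brush_jar: bystander: terracotta jar 72 mm wide, 85 mm high, with three brushes standing in it up to about 155 mm; origin under its centre
- paste_pot: bystander: small white closed pot, 36 mm wide, 34 mm high, standing on the press's deck near its robot-side edge between the two lanes; origin under its centre
- brush: bystander: flat brush lying on the table beside the press; origin under its middle
- offcut: bystander: wooden offcut 90 x 45 x 22 mm beside the press; origin under its centre
- tin: bystander: shallow round brass-coloured tin 170 mm wide, 22 mm high; origin under its centre
- boards: bystander: small stack of greyboard 150 x 110 x 18 mm; origin under its centre
Mind the look-alikes: they are no part of the job. Of the things like the box, leave any that is purple, red or turquoise; of the rest the smaller one is meant.

How it is judged:
By the outcome, as a careful person would: the job done as asked, in the order asked, and still so for the second after the job is handed in, while the arm keeps its last pose, push and grip.
It also fails if it takes over 50 s, if anything falls off the work surface, if the arm or the gripper's body presses on something with over 40 N, if the wrist force passes 120 N, or if a joint passes its speed limit or range.

## Working session

There is one attempt and no reset: what is moved stays moved. The work goes in short steps, each a Python script; the robot and the scene stay as the last script left them, time stands still between calls to the robot, and variables do not carry over. Pictures are saved under pics/ and viewed, at most 10 in all, crops included, and the job is handed in when it is done.

```bash
mkdir -p pics; python3 - <<'E'
from bench import env,monitor,eyes
import cv2,numpy as np,pickle
d={}
for n in ("scene","side"):
    f=eyes.grab_frame(n); d[n]=f
    cv2.imwrite(f"pics/{n}0.png",f["frame"][:,:,::-1])
    V=f["view"]; print(n,(-V[:3,:3].T@V[:3,3]).round(3),V[2,:3].round(2),f["mtx"][0].round(0))
pickle.dump(d,open("f0.pkl","wb"))
print(monitor.sense(),env.hold_point_z)
E
```

```text
scene [ 1.052 -0.899  1.626] [-0.3   0.48 -0.82] [513.   0. 270.]
side [ 0.018 -0.793  0.88 ] [ 0.39  0.67 -0.64] [448.   0. 284.]
{'clock': 0.1, 'joints': array([ 9.68551988e-01,  3.13380230e-01,  1.49833777e+00,  9.07669535e-06,
        1.33100778e+00, -2.23462372e-01]), 'qvel': array([ 3.39260167e-04,  7.46787365e-06, -2.38182980e-03, -5.31602789e-04,
       -5.09178804e-04, -2.14323838e-03]), 'joint_efforts': array([ 4.19266114e-03, -4.12898576e+01, -2.60140193e+01, -4.05018909e-05,
        3.00858461e-03,  7.38960330e-05]), 'position': array([0.19404938, 0.4875817 , 0.23080816]), 'ee_rot': array([ 1.88261834e-01,  9.82118710e-01, -5.17189630e-04, -2.31355641e-04]), 'contact_force': array([ 0.73726371,  0.2709946 , -0.09513177]), 'ft_torque': array([ 0.02452181,  0.00835154, -0.02819159]), 'gripper_force': 0.0, 'finger_gap': 1.0002866048121193} 0.0187
```

View pics/scene0.png

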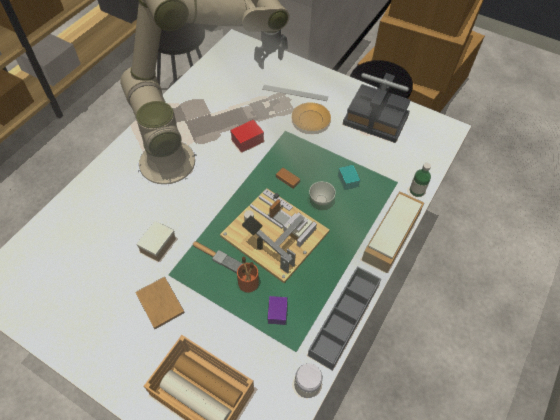

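View pics/side0.png

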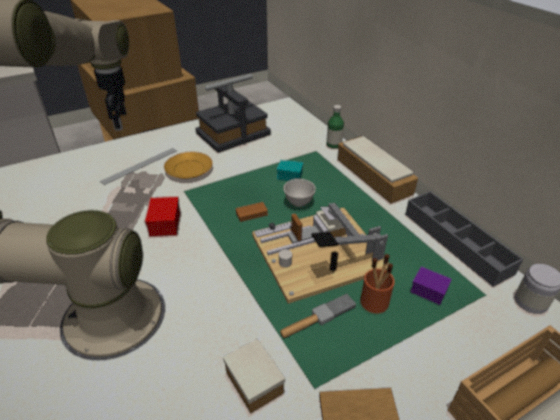

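The scene picture shows the press deck at about (275,233), corners near (221,233), (270,190), (329,233), (285,277). In the side view it lies at about (320,250). I'll find the deck by colour and enlarge both crops.

```bash
cat > h.py <<'E'
import numpy as np,cv2
def ray(f,uv,z):
    V=f["view"];R=V[:3,:3];c=-R.T@V[:3,3]
    d=R.T@np.linalg.inv(f["mtx"])@np.array([uv[0],uv[1],1.]); return c+d*(z-c[2])/d[2]
def tri(obs):
    A=[];b=[]
    for f,uv in obs:
        V=f["view"];R=V[:3,:3];c=-R.T@V[:3,3];d=R.T@np.linalg.inv(f["mtx"])@np.array([uv[0],uv[1],1.]);d/=np.linalg.norm(d)
        P=np.eye(3)-np.outer(d,d);A.append(P);b.append(P@c)
    return np.linalg.lstsq(np.vstack(A),np.hstack(b),rcond=None)[0]
def proj(f,p):
    q=f["mtx"]@(f["view"]@np.append(p,1))[:3]; return q[:2]/q[2]
E
python3 - <<'E'
import pickle;from h import *
d=pickle.load(open("f0.pkl","rb"))
im=[]
for n,(x0,y0) in (("scene",(205,170)),("side",(240,190))):
    c=d[n]["frame"][y0:y0+120,x0:x0+160,::-1]
    im.append(cv2.resize(c,None,fx=5,fy=5,interpolation=cv2.INTER_CUBIC))
    hsv=cv2.cvtColor(d[n]["frame"],cv2.COLOR_RGB2HSV)
    m=cv2.inRange(hsv,(10,60,110),(28,255,255)); k=np.zeros_like(m);k[y0:y0+120,x0:x0+160]=255;m&=k
    nn,l,s,_=cv2.connectedComponentsWithStats(m); 
    big=[i for i in range(1,nn) if s[i,4]>80]; print(n,s[big].tolist())
    pts=np.argwhere(np.isin(l,big))[:,::-1]
    W=np.array([ray(d[n],p,.018)[:2] for p in pts],np.float32)
    print(cv2.minAreaRect(W))
cv2.imwrite("pics/c1.png",im[0]);cv2.imwrite("pics/c2.png",im[1])
E
```

```text
scene [[276, 170, 24, 16, 200], [252, 193, 28, 22, 261], [220, 204, 109, 78, 2852]]
((0.5522909760475159, -0.007297948002815247), (0.39209455251693726, 0.3129885196685791), 82.94371032714844)
side [[240, 203, 27, 14, 229], [340, 208, 25, 26, 143], [293, 214, 21, 13, 152], [253, 229, 120, 72, 3887], [376, 259, 12, 22, 111]]
((0.5516365170478821, -0.018376097083091736), (0.4195931851863861, 0.30831485986709595), 82.88143157958984)
```

View pics/c1.png

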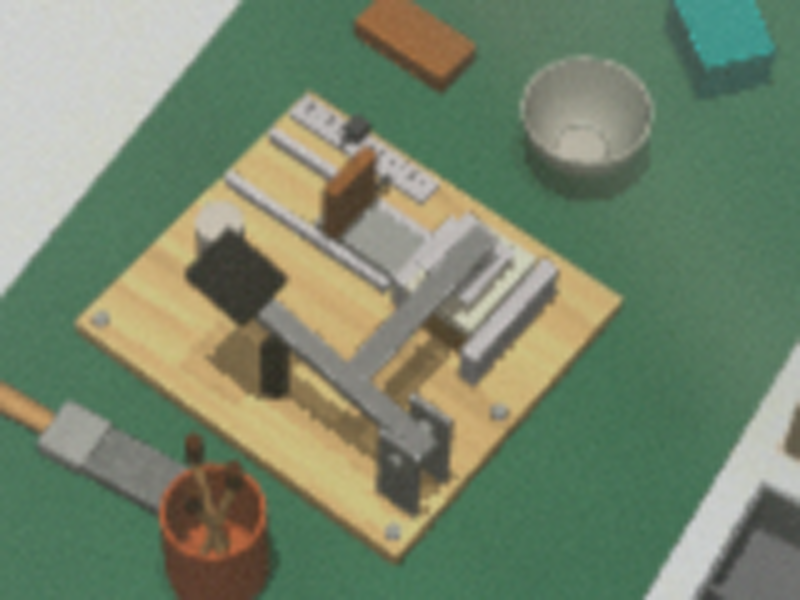

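View pics/c2.png

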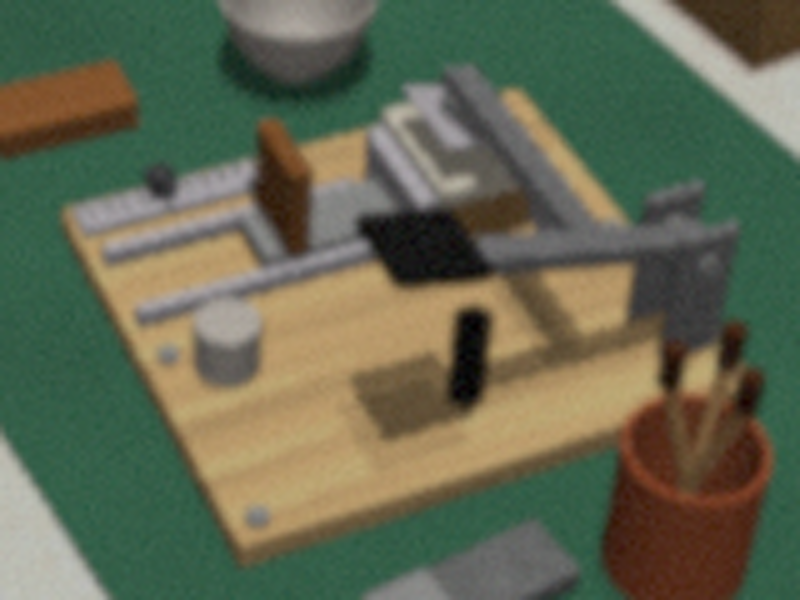

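The crops show: deck corners in the scene crop at (78,322), (310,92), (622,298), (398,552). The black pad is at (236,277) in scene and (425,246) in side, the brown handle at (350,185) in scene, and the marker clip at (356,128). The white paste pot sits by the pad at the front edge. The handle is closed and the clip is in front of it.

```bash
cat >> h.py <<'E'
def rigid2(L,W):
    L=np.array(L);W=np.array(W);l=L-L.mean(0);w=W-W.mean(0)
    a=np.arctan2((l[:,0]*w[:,1]-l[:,1]*w[:,0]).sum(),(l*w).sum())
    R=np.array([[np.cos(a),-np.sin(a)],[np.sin(a),np.cos(a)]]);t=W.mean(0)-R@L.mean(0)
    return a,R,t,(W-(L@R.T+t))
E
python3 - <<'E'
import pickle;from h import *
from bench import kinematics
from scipy.spatial.transform import Rotation as Ro
d=pickle.load(open("f0.pkl","rb"))
s=lambda u,v:(205+u/5-.4,170+v/5-.4); q=lambda u,v:(240+u/5-.4,190+v/5-.4)
S,Q=d["scene"],d["side"]
C=[(78,322),(310,92),(622,298),(398,552)];L=[(-.15,-.135),(-.15,.135),(.15,.135),(.15,-.135)]
a,R,t,r=rigid2(L,[ray(S,s(*c),.018)[:2] for c in C]);print("scene",a,t,(r*1e3).round(1).tolist())
C2=[(243,548),(65,210),(520,90)]
a2,R2,t2,r2=rigid2(L[:3],[ray(Q,q(*c),.018)[:2] for c in C2]);print("side",a2,t2,(r2*1e3).round(1).tolist())
def loc(n,p):print(n,p.round(4),((p[:2]-t)@R*1e3).round(1))
loc("pad",tri([(S,s(236,277)),(Q,q(425,246))]))
loc("clip",tri([(S,s(356,128)),(Q,q(161,180))]))
loc("handle",ray(S,s(350,185),.085))
loc("jar",ray(S,s(215,505),.085))
for k in (0,np.pi/2,-np.pi/2,np.pi):
    o=(Ro.from_euler("z",a+k)*Ro.from_euler("x",np.pi)).as_quat()
    print(k,kinematics.ik([*(t+R@[-.08,.0]),.25],o))
E
```

```text
scene -0.1255699968343156 [ 0.5505533  -0.06446259] [[2.1, 0.9], [2.0, -2.1], [-1.8, -2.3], [-2.4, 3.5]]
side -0.12759603741128686 [ 0.55150458 -0.06472412] [[0.5, 0.9], [1.3, -0.8], [-1.8, -0.1]]
pad [ 0.5071 -0.1451  0.1373] [-33.  -85.4]
clip [0.474  0.0673 0.0332] [-92.5 121.1]
handle [ 0.5158 -0.0102  0.085 ] [-41.2  49.5]
jar [ 0.5741 -0.2771  0.085 ] [  50. -208.]
0 [-3.62755843e-01  1.86228347e-01  1.61117747e+00 -4.44089210e-16
  1.34418684e+00  1.33361048e+00]
1.5707963267948966 [-0.36275584  0.18622835  1.61117747  0.          1.34418684 -0.23718585]
-1.5707963267948966 None
3.141592653589793 [-0.36275584  0.18622835  1.61117747  0.          1.34418684 -1.80798217]
```

```bash
cat >> h.py <<'E'
from scipy.spatial.transform import Rotation as Ro
YAW=-.1265; T0=np.array([.551,-.0645]); c_,s_=np.cos(YAW),np.sin(YAW); R0=np.array([[c_,-s_],[s_,c_]])
O=(Ro.from_euler("z",YAW+np.pi/2)*Ro.from_euler("x",np.pi)).as_quat()
def w(x,y,z): return [*(T0+R0@[x,y]),z]
def l(p): return np.append((np.array(p[:2])-T0)@R0,p[2:])
E
python3 - <<'E'
from h import *;from bench import env,monitor,eyes
import pickle
env.reach(w(-.07,.03,.26),O); env.close_gripper(40)
f=eyes.grab_frame("wrist");pickle.dump(f,open("f1.pkl","wb"))
V=f["view"];print((-V[:3,:3].T@V[:3,3]).round(3),V[2,:3].round(2))
for n,p in dict(pad=(-.033,-.085,.139),handle=(-.042,.055,.095),clip=(-.0925,.121,.033)).items(): print(n,proj(f,w(*p)).round(1))
cv2.imwrite("pics/w1.png",f["frame"][:,:,::-1]);s=monitor.sense();print(s["clock"],s["position"],s["contact_force"])
E
```

```text
[0.495 0.042 0.402] [-0.03 -0.27 -0.96]
pad [319. 305.]
handle [310.1 165. ]
clip [264.9 102.6]
3.0333 [ 0.48533818 -0.0258982   0.25999602] [ 0.06607526  0.17884186 -0.03577702]
```

View pics/w1.png

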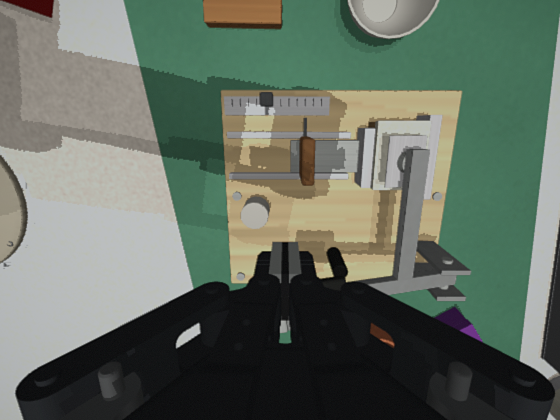

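The wrist picture shows the pointer blade at about (305,125), the clip blade at (267,108) and the handle at (308,160), which agrees with the projections. Next is the lever.

```bash
python3 - <<'E'
from h import *;from bench import env,monitor,eyes
import pickle
f=pickle.load(open("f1.pkl","rb"))
for uv in ((305,122),(267,110)): print(l(ray(f,uv,.032)).round(4))
env.movel(w(-.034,-.085,.20)); 
env.movel(w(-.034,-.085,.145),.08)
b=monitor.sense()["contact_force"][2]
hit=env.movel(w(-.034,-.085,.125),.03,guard=3); z=monitor.sense()["position"][2]; print("touch",hit,z)
zs=z; 
while z>.088:
    z-=.002; k=np.clip((zs-z)/.040,0,1.1)
    env.movel(w(-.034-.009*k,-.085,z),.04); s=monitor.sense(); F=s["contact_force"]
    print(round(z,4),round(s["position"][2],4),F.round(1))
    if F[2]-b>22: break
env.hold(1.0); s=monitor.sense(); print("hold",s["position"],s["contact_force"],s["clock"])
f=eyes.grab_frame("side"); g=eyes.grab_frame("scene"); pickle.dump((f,g),open("f2.pkl","wb"))
cv2.imwrite("pics/down.png",cv2.resize(f["frame"][180:320,220:420,::-1],None,fx=4,fy=4))
E
```

```text
[-0.0439  0.0987  0.032 ]
[-0.0902  0.1127  0.032 ]
touch True 0.14067294125874563
0.1387 0.1394 [-1.3  1.8  6.8]
0.1367 0.1375 [-1.8  0.6  6.2]
0.1347 0.1355 [-2.3  0.3  6.2]
0.1327 0.1335 [-1.3  0.9  6.9]
0.1307 0.1315 [-1.1  0.3  7.5]
0.1287 0.1295 [-1.7  0.6  7.3]
0.1267 0.1276 [-1.5 -0.6  8.4]
0.1247 0.1256 [-1.2 -0.8  8. ]
0.1227 0.1236 [-2.6  0.2  8.2]
0.1207 0.1216 [-2.1  0.4  8.1]
0.1187 0.1196 [-2.   0.7  7.8]
0.1167 0.1177 [-1.7 -0.1  9.1]
0.1147 0.1157 [-1.8 -0.5  9.5]
0.1127 0.1137 [-2.7  1.   9.3]
0.1107 0.1118 [-0.9  0.7  9.8]
0.1087 0.1098 [-0.5  0.7 10.1]
0.1067 0.1079 [-0.1  0.6  9.9]
0.1047 0.106 [ 0.5  1.  10.1]
0.1027 0.1041 [1.4 0.8 9.1]
0.1007 0.1022 [1.4 0.9 9.4]
0.0987 0.1003 [ 2.4  1.1 10.2]
0.0967 0.0989 [ 2.8  2.2 14.5]
0.0947 0.0984 [-4.2  5.3 30.5]
hold [ 0.49883378 -0.1438711   0.09844271] [-3.35739047  4.63769267 29.56238535] 12.0
```

View pics/down.png

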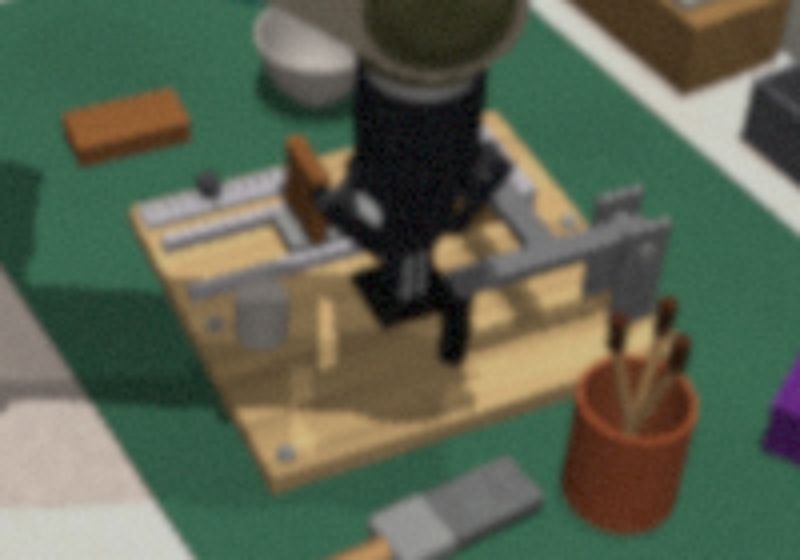

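Lever is at its stop: TCP at 0.0984, and force jumped from about 10 to 30 N. In the picture the lever is level. I'll release it along the arc, then go to the handle.

```bash
python3 - <<'E'
from h import *;from bench import env,monitor,eyes
import pickle
env.movel(w(-.043,-.085,.099),.04); env.movel(w(-.034,-.085,.143),.05); env.movel(w(-.034,-.085,.20),.1)
env.release(); env.movel(w(-.044,.055,.20)); env.hold(.2)
f=eyes.grab_frame("wrist");g=eyes.grab_frame("side");pickle.dump((f,g),open("f3.pkl","wb"))
a=f["frame"][:,:,::-1]; b=cv2.resize(g["frame"][180:320,220:420,::-1],(400,280))
o=np.zeros((420,560+200,3),np.uint8);o[:,:560]=a;o[:140,560:]=cv2.resize(b,(200,140));cv2.imwrite("pics/h1.png",o)
for n,p in dict(pointer=(-.044,.0987,.032),mark=(-.0902,.1127,.032),htop=(-.044,.055,.095)).items(): print(n,proj(f,w(*p)).round(1))
s=monitor.sense();print(s["clock"],s["position"],s["contact_force"])
E
```

```text
pointer [283.5 146.2]
mark [238.8 132.5]
htop [283.3 202.4]
16.2917 [ 0.51430223 -0.00475543  0.1999935 ] [-0.21403528  0.35526353  0.90121603]
```

View pics/h1.png

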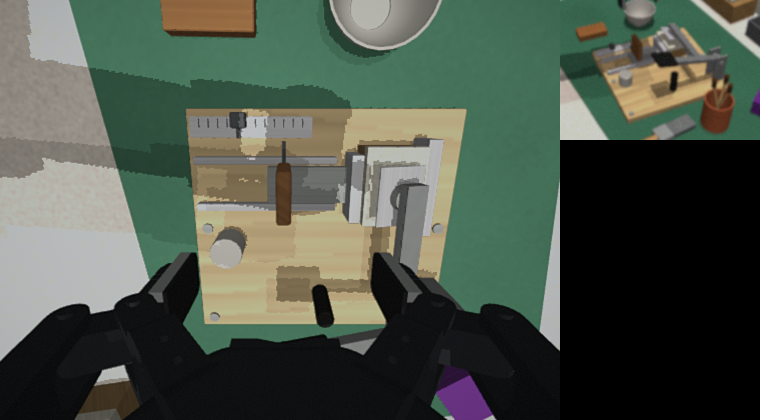

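The lever has sprung back up, and the handle is centred at column 283 between the fingers. Pointer is at (283,145), mark at (238,133). Now descend, grip and pull most of the way.

```bash
python3 - <<'E'
from h import *;from bench import env,monitor,eyes
import pickle
print(env.movel(w(-.044,.055,.056),.08,guard=6)); s=monitor.sense();print(l(s["position"]),s["contact_force"])
if s["position"][2]<.06:
    env.close_gripper(80); s=monitor.sense();print(s["finger_gap"],s["gripper_force"],s["contact_force"])
    env.movel(w(-.084,.055,.056),.04); env.hold(.3)
    s=monitor.sense();print(l(s["position"]),s["contact_force"]@[*R0[:,0],0],s["contact_force"],s["clock"],s["gripper_force"])
f=eyes.grab_frame("wrist");pickle.dump(f,open("f4.pkl","wb"))
p=proj(f,w(-.09,.105,.032)).astype(int);print(p)
x0,y0=np.clip(p-[60,45],0,None);print(x0,y0)
cv2.imwrite("pics/m1.png",cv2.resize(f["frame"][y0:y0+90,x0:x0+120,::-1],None,fx=6,fy=6,interpolation=cv2.INTER_CUBIC))
E
```

```text
False
[-0.04380476  0.05496686  0.05633338] [-0.31924627  0.39783985 -0.30318766]
0.15560377316169488 79.31556344032288 [-9.42208949  0.10284781  8.10764762]
[-0.08251551  0.05503302  0.05620657] 8.630579263014805 [ 8.83566275  1.06594313 -3.97573859] 20.35 77.92526364326477
[269 156]
209 111
```

View pics/m1.png

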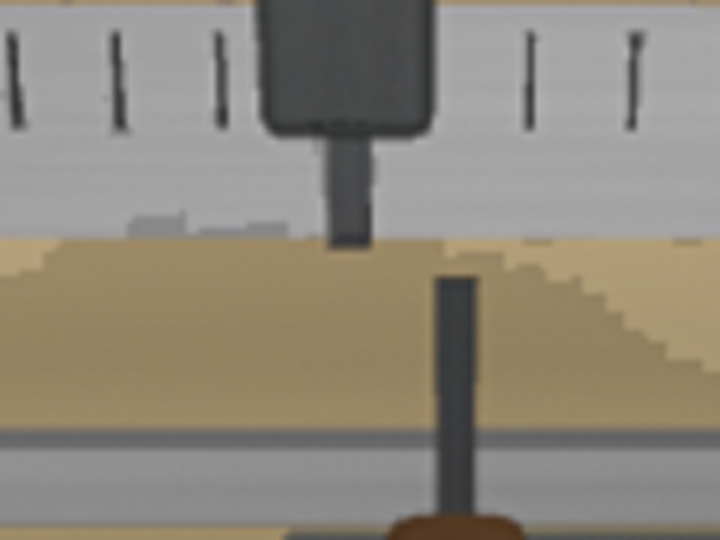

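Clear view: the mark blade tip is at crop column 349.5 and the pointer tip at 456, so about 10 mm more to pull.

```bash
python3 - <<'E'
from h import *;from bench import env,monitor,eyes
import pickle
def gap(f,px,mx):  # local x of both blades' tips, from dark pixels near given local x
    g=cv2.cvtColor(f["frame"],cv2.COLOR_RGB2GRAY).astype(float); out=[]
    for x,ys in ((px,(.1,.096,.092)),(mx,(.1045,.106,.107))):
        v=[]
        for y in ys:
            xs=np.arange(x-.006,x+.006,.0002)
            uv=np.array([proj(f,w(a,y,.032)) for a in xs],np.float32)
            I=cv2.remap(g.astype(np.float32),uv[:,:1].copy(),uv[:,1:].copy(),cv2.INTER_LINEAR)[:,0]
            k=np.clip(np.median(I[I>np.percentile(I,60)])-20-I,0,None); v.append((k*xs).sum()/k.sum())
        out.append(v)
    return np.array(out)
f=pickle.load(open("f4.pkl","rb"))
P=l(ray(f,(209+456/6-.4,111+290/6-.4),.032)); M=l(ray(f,(209+349.5/6-.4,111+235/6-.4),.032)); print(P,M)
print(gap(f,P[0],M[0]).round(4))
c=-.084-(P[0]-M[0])
for i in range(3):
    env.movel(w(c,.055,.056),.03); env.hold(.3); f=eyes.grab_frame("wrist")
    G=gap(f,M[0],M[0]); e=np.median(G[0])-np.median(G[1]); print(c,G.round(4).tolist(),e)
    if abs(e)<.0003: break
    c-=e
s=monitor.sense();print(l(s["position"]),s["contact_force"],s["clock"],s["gripper_force"])
pickle.dump(f,open("f5.pkl","wb")); p=proj(f,w(-.09,.105,.032)).astype(int); x0,y0=p-[60,45]
g=eyes.grab_frame("scene")["frame"][150:310,170:350,::-1]
o=np.zeros((480,800,3),np.uint8);o[:360,:480]=cv2.resize(f["frame"][y0:y0+90,x0:x0+120,::-1],(480,360));o[:284,480:]=cv2.resize(g,(320,284));cv2.imwrite("pics/m2.png",o)
E
```

```text
[-0.08150702  0.10355089  0.032     ] [-0.09151533  0.10869417  0.032     ]
[[-0.0816 -0.0816 -0.0815]
 [    nan     nan     nan]]
-0.09400830942896524 [[-0.0914, -0.0915, -0.0915], [-0.0914, nan, -0.0915]] nan<stdin>:11: RuntimeWarning: invalid value encountered in scalar divide
Traceback (most recent call last):
ValueError: expected 3 finite numbers
```

The move landed on the first try; only my mark sampling rows missed the blade. Checking now.

```bash
python3 - <<'E'
from h import *;from bench import env,monitor,eyes
env.hold(.2);f=eyes.grab_frame("wrist"); g=cv2.cvtColor(f["frame"],cv2.COLOR_RGB2GRAY).astype(np.float32)
xs=np.arange(-.0985,-.0845,.0002)
for y in (.092,.096,.1,.103,.1095,.111,.1125):
    uv=np.array([proj(f,w(a,y,.032)) for a in xs],np.float32)
    I=cv2.remap(g,uv[:,:1].copy(),uv[:,1:].copy(),cv2.INTER_LINEAR)[:,0]; k=I<95
    print(y,k.sum()*.2, (xs[k].mean()*1e3).round(2) if k.any() else None)
s=monitor.sense();print(l(s["position"]),s["contact_force"],s["clock"],s["gripper_force"])
p=proj(f,w(-.09,.105,.032)).astype(int); x0,y0=p-[60,45]
g=eyes.grab_frame("scene")["frame"][150:310,170:350,::-1]
o=np.zeros((480,800,3),np.uint8);o[:360,:480]=cv2.resize(f["frame"][y0:y0+90,x0:x0+120,::-1],(480,360));o[:284,480:]=cv2.resize(g,(320,284));cv2.imwrite("pics/m3.png",o)
E
```

```text
0.092 3.8000000000000003 -91.5
0.096 3.8000000000000003 -91.5
0.1 4.0 -91.4
0.103 4.0 -91.4
0.1095 3.6 -91.6
0.111 3.6 -91.6
0.1125 3.6 -91.6
[-0.09235912  0.05503849  0.05622335] [10.22477023  0.76669055 -5.97239894] 21.4833 78.06464552879333
```

View pics/m3.png

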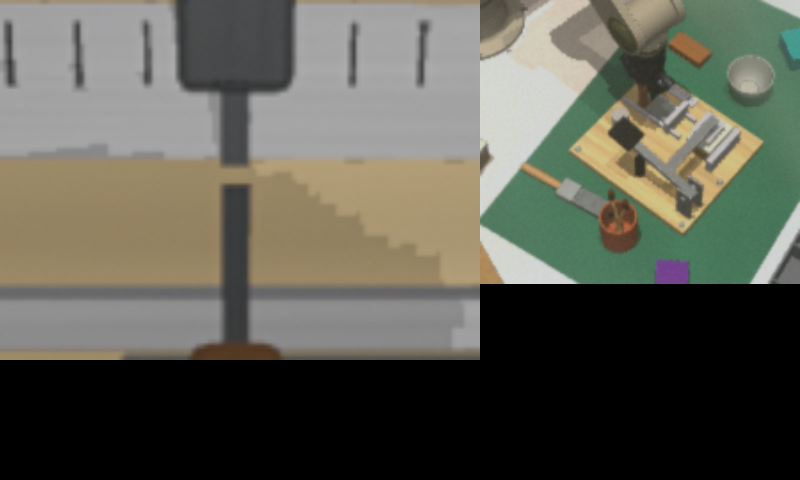

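The blades are tip to tip, both at about column 235 and within 0.2 mm. The lever is up and the bystanders are where they were, so I'm handing in with the grip held.

```bash
python3 -c "
from bench import job
print(job.hand_in())"
```

```text
the job is handed in; nothing more can be done
None
```

The lever was pushed to its stop, held for 1 s and came back up; the jaw was then pulled open until the blades were within about 0.2 mm, and the job was handed in with the handle still gripped there.

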